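# Feed the lid press and hold it down

### The arm

A 6-joint arm with a two-finger parallel gripper is mounted at the origin on the work surface. World frame = base frame: x ahead of the robot, y to its left, z up, the work surface at z = 0. Lengths are in m, angles in rad, forces in N, time in s.
With the tool pointing down it reaches from about 0.3 to 0.775 m from the base axis. Payload 14.6 kg.
Tool frame: the origin (TCP) lies midway between the tips of the shut fingers; the grasp point (between the pads) lies 19 mm behind it (tcp_to_grasp is the distance from the TCP to the grasp point, in m); z points along the fingers, y is the line along which they close (so a half turn about z gives the same grasp; the last joint's range is limited). The gripper opens to 94 mm and grips with 3 to 60 N. Pads are 16 mm wide; open, the fingers measure 119 mm over their backs; the gripper's body (75 mm by 177 mm) begins 78 mm behind the grasp point.
Start: joints at [-1.338, 0.3, 1.521, -0, 1.321, -0.067], TCP at [0.162, -0.525, 0.205] pointing down, gripper open.
Joint ranges: [-3.03, 3.03], [-0.79, 2.21], [0.23, 2.52], [-1.04, 4.18], [0, 3.07], [-2.55, 2.55]. Speed limits (rad/s): [2.22, 2.22, 2.57, 3.14, 3.14, 3.14].

### API

Orientations are given as [roll, pitch, yaw] about the fixed x, y, z axes, in that order (R = Rz(yaw) Ry(pitch) Rx(roll)).
In Python, from station import * gives the robot as it stands.
- The arm moves only by the tool send_rows, never from a script. Its argument "motion" is a list of rows, each a list of 3 entries, a list of its own where there are three numbers: the shift along the tool's x, y, z in units of 0.03 m (1.0 is 0.03 m), then the turn, a rotation vector about the tool's x, y, z in units of 0.12 rad (1.0 is 0.12 rad), then the opening, from -1 (shut) to 1 (fully open). In form: [[[x, y, z], [rx, ry, rz], grip], ...]. A call has 1 to 12 rows; each row shifts and turns the commanded pose from where the row before left it, along the tool's axes as they then stand; what a row does not reach is not made up. A row lasts 1/10 s, in which the tool goes at most 50 mm and 8.59 degrees, less where a joint would pass 70% of its speed; a pose out of reach is approached as far as the arm can. A call with a number of a shift or a turn outside -1 to 1 is refused whole. A call with a gripper value outside its range is refused whole. The fingers move at their own pace and stop on an object; "squeeze" is the grip in N (left out, the last holds). Time passes only in rows, so rows that do not move let the fingers close. It gives the time, the measured TCP pose, the force, the opening and the grip force at its end, in the units of the state.
- get_obs(): the state, without advancing time (a new reading comes with each control period).
- camera(name): name is "scene" or "top"; returns a dict with "pixels" (420x560x3 uint8, red, green, blue), "depth" (420x560 float32, m along the optical axis (not along the pixel's ray), 0 where there is no reading), "fx", "fy", "cx", "cy" (pixels), "rvec" (rotation vector, rad) and "tvec" (3), from world to camera coordinates, as OpenCV has them. Camera axes: x right, y down, z forward; pixel columns grow to the right and rows downward; lengths in m; the calibration is good to about 2 mm. A picture is of the moment at which its call begins.
- hand_in(): hands the job in; it is judged then, once.
The state is a dict: "time_s": time; "qpos": joint angles; "joint_vel": joint speeds; "tau": joint torques, N m; "ee_pos": TCP position; "eef_rot": TCP orientation; "force": force on the tool from outside, world axes, zero at the start; "moment": the same for the moment, N m; "grip_width": finger opening in m; "grip_force": force on a finger pad.
Only numpy, scipy, OpenCV 4.12 (cv2) and the standard library are available. Lean on these libraries where they do the work, as an engineer would, in place of code of your own. Each camera call takes 0.05 s, during which the arm holds its last target. There are 200 camera calls.

### The job

Feed the three tins, one behind the other, into single file between the guide rails of the lid press, upright and closed up, so that the first stands against the end stop under the ram. Then bring the press lever all the way down to its stop, so that the ram pushes the first tin's lid fully home, and keep it held at the bottom for a good three seconds while the seal takes. Finish with the lever still held down, do not let go, and leave the other things on the bench where they are.

Things in the scene. Friction and masses are not known exactly. Their poses are not given: they have to be found in the camera images.
- press: Grey bench-top lever press bolted to the bench, with its feed lane; placed and slightly turned anew each time. Origin: on the bench top (z 0) on the ram axis, where the first tin's centre belongs. x points across the lane away from the robot, y along the lane to its mouth, z up. Column 40 mm square at x = 105 mm, foot plate 10 mm thick, x 45 to 180 mm, y within 65 mm.
- lane (a point): Middle of the feed lane, 58 mm along press y from the press origin, on the bench, which is the lane's floor. Two aluminium guide rails, 20 mm tall, 5 mm thick, inner faces 66 mm apart, run from y = -34 to +150 mm. End stop across the lane: face at y = -29 mm, 30 mm tall. Three tins closed up against it have their centres at y = 0, 58 and 116 mm.
- mouth (a point): Middle of the lane's open end on the bench, 212 mm along press y from the press origin. From y = 150 mm to here the rails (20 mm tall) flare out at 0.4 rad each, to a mouth about 119 mm wide. A tin pinched and dragged can dig in and tip: push it, or carry it just clear of the bench; it may push the tins before it along the lane.
- head (a point): Underside of the press head on the ram axis, 122 mm above the bench. The head is 46 mm wide (press y within 23 mm) and reaches up to 168 mm, the lever above it is 33 mm wide: a gripper pushing tins must stay clear of them.
- hinge (a point): Lever hinge, at press x = 90 mm, y = 0, z = 205 mm; its axis runs along press y. From here the lever runs over the ram towards the robot.
- lever (a joint): Press lever, rad: 0 = up (spring return: it rises there when let go), sloping up 0.25 rad from the hinge towards the robot; 0.333 = down on its stop, sloping down 0.083 rad. It drives the ram 0.09 m per rad. Push needed at the handle: about 3 N to start, 6 N at the bottom with nothing under the ram, 18 to 21 N with a tin.
- grip (a point): Black round rubber grip on the lever, 28 mm thick, 110 mm long along its x axis (which points along the lever to the hinge). Origin: middle of the grip on its axis, 240 mm from the hinge; 264 mm above the bench with the lever up, 185 mm with it down, on an arc about the hinge. Can be pinched from above across the lever or pressed from above.
- presser: Spring-loaded round foot under the ram, 46 mm across, rubber-faced. Origin: centre of its underside, 86 mm above the bench with the lever up. It meets the lid after 18 mm of ram travel; its spring (5 N per mm) yields, so that at the lever's stop it bears on a seated lid with about 35 N. The lid goes home between about 0.25 and 0.31 rad of lever.
- tin1: Round push-lid tin of bare tinplate, full, about 0.2 kg (one of three alike): 58 mm across, body 60 mm tall, upright. Origin: centre of its underside, z up. The lid, a bare disc 47 mm across, sits loosely in its mouth, its top 68 mm above the bench (63 mm once home). The tins start beyond the lane's mouth, to the left and nearer the robot, centres at least 100 mm apart.
- tin2: Round push-lid tin of bare tinplate, full, about 0.2 kg (one of three alike): 58 mm across, body 60 mm tall, upright. Origin: centre of its underside, z up. The lid, a bare disc 47 mm across, sits loosely in its mouth, its top 68 mm above the bench (63 mm once home). The tins start beyond the lane's mouth, to the left and nearer the robot, centres at least 100 mm apart.
- tin3: Round push-lid tin of bare tinplate, full, about 0.2 kg (one of three alike): 58 mm across, body 60 mm tall, upright. Origin: centre of its underside, z up. The lid, a bare disc 47 mm across, sits loosely in its mouth, its top 68 mm above the bench (63 mm once home). The tins start beyond the lane's mouth, to the left and nearer the robot, centres at least 100 mm apart.
- lid1 (a joint): How far the lid of tin1 has been pushed down into its mouth, m: 0 = loose, 5 mm proud (as at the start); 0.005 = fully home. It needs about 22 N straight down on the lid and then stays where it is.
- lid2 (a joint): How far the lid of tin2 has been pushed down into its mouth, m: 0 = loose, 5 mm proud (as at the start); 0.005 = fully home. It needs about 22 N straight down on the lid and then stays where it is.
- lid3 (a joint): How far the lid of tin3 has been pushed down into its mouth, m: 0 = loose, 5 mm proud (as at the start); 0.005 = fully home. It needs about 22 N straight down on the lid and then stays where it is.
- screwdriver: Screwdriver lying on the bench to the right of the press, about 200 mm long; not to be disturbed.
- thinner: Closed white plastic bottle of 68 mm diameter, 160 mm tall, standing beyond the tins, far left; not to be disturbed. Origin: centre of its underside.
- jar: Amber glass screw-top jar with a black cap, of 64 mm diameter, 75 mm tall, standing on the near side between the lever and the tins; not to be disturbed. Origin: centre of its underside.
Mind the look-alikes: they are no part of the job. Leave any red or turquoise look-alike of the tin1 alone.

How it is judged:
On the way, in this order (a step that is already met when the one before it is completed fails the run):
1. the three tins stand upright in single file between the rails, closed up, the first against the end stop under the ram, the lever still up (x of tin1 in the frame of press between -0.006 and 0.006 m and y of tin1 in the frame of press between -0.008 and 0.13 m and height (world z) of each of tin1, tin2, tin3 below 0.006 m and angle between each of tin1, tin2, tin3's own z axis and vertical below 0.1 rad and x of tin2 in the frame of press between -0.006 and 0.006 m and y of tin2 in the frame of press between -0.008 and 0.13 m and x of tin3 in the frame of press between -0.006 and 0.006 m and y of tin3 in the frame of press between -0.008 and 0.13 m and horizontal distance between any of tin1, tin2, tin3 and press below 0.007 m and value of joint lever below 0.05 rad), for 0.2 s.
2. the lever is kept at the bottom by the robot, the first tin's lid home under the ram, for three seconds (x of tin1 in the frame of press between -0.006 and 0.006 m and y of tin1 in the frame of press between -0.008 and 0.13 m and height (world z) of each of tin1, tin2, tin3 below 0.006 m and angle between each of tin1, tin2, tin3's own z axis and vertical below 0.1 rad and x of tin2 in the frame of press between -0.006 and 0.006 m and y of tin2 in the frame of press between -0.008 and 0.13 m and x of tin3 in the frame of press between -0.006 and 0.006 m and y of tin3 in the frame of press between -0.008 and 0.13 m and ((horizontal distance between tin1 and press below 0.007 m and value of joint lid1 above 0.004 m and contact force between presser and tin1 above 18 N) or (horizontal distance between tin2 and press below 0.007 m and value of joint lid2 above 0.004 m and contact force between presser and tin2 above 18 N) or (horizontal distance between tin3 and press below 0.007 m and value of joint lid3 above 0.004 m and contact force between presser and tin3 above 18 N)) and value of joint lever above 0.3 rad and (contact force between lever and the fingers above 4 N or contact force between lever and the arm above 4 N)), for 2.7 s.
At the end, for the whole second after the job is handed in: Lever still held by the robot (over 4 N), lever past 0.30 of 0.333 rad; the tin at the stop within 7 mm of the ram axis, its lid at least 4 of 5 mm in, the foot bearing on it with over 18 N; all tins upright, within 6 mm of the lane's centre line and 130 mm of the ram axis (all of step 2); the arm keeps its last pose, push and grip.
It fails at once if a tin is knocked over (angle between any of tin1, tin2, tin3's own z axis and vertical above 0.6 rad).
It fails at once if the screwdriver, the bottle or the jar is moved by more than 30 mm (distance of any of screwdriver, thinner, jar from where it was at the start of the episode above 0.03 m).
It also fails if it takes over 72 s, if anything falls off the work surface, if the arm or the gripper's body presses on something with over 40 N, if the wrist force passes 120 N, or if a joint passes its speed limit or range.

## Working session

There is one attempt and no reset: what is moved stays moved. The work goes in short steps, Python scripts to look and compute and a tool call to move; the robot and the scene stay as the last step left them, time stands still between calls to the robot, and variables do not carry over. Pictures are saved under pics/ and viewed, at most 10 in all, crops included, and the job is handed in when it is done.

Besides the shell and the picture viewer there is one more tool, called after ">>>" as a command line: name --argument value ..., lists and objects as JSON in quotes. send_rows: Moves the arm, as the interface text tells. Its arguments: {"type":"object","properties":{"motion":{"type":"array"},"squeeze":{"type":"number"}},"required":["motion"]}

```bash
mkdir -p pics; ls; cat > h.py <<'E'
from station import *
import numpy as np, cv2
def shot(n,save=None):
    c=camera(n)
    if save: cv2.imwrite('pics/'+save,c['pixels'][:,:,::-1])
    return c
def cloud(c):
    d=c['depth'];v,u=np.mgrid[:d.shape[0],:d.shape[1]]
    p=np.stack([(u-c['cx'])/c['fx']*d,(v-c['cy'])/c['fy']*d,d],-1)
    R,_=cv2.Rodrigues(np.array(c['rvec'],float))
    return (p-np.array(c['tvec']).reshape(3))@R
def ray(c,u,v,z):
    R,_=cv2.Rodrigues(np.array(c['rvec'],float));t=np.array(c['tvec']).reshape(3)
    o=-R.T@t;d=R.T@np.array([(u-c['cx'])/c['fx'],(v-c['cy'])/c['fy'],1])
    return o+d*(z-o[2])/d[2]
def proj(c,p):
    return cv2.projectPoints(np.array(p,float).reshape(-1,1,3),np.array(c['rvec'],float),np.array(c['tvec'],float),np.array([[c['fx'],0,c['cx']],[0,c['fy'],c['cy']],[0,0,1.]]),None)[0].reshape(-1,2)
E
python3 - <<'E'
from h import *
for n in('scene','top'):
    c=shot(n,n+'0.png');np.savez(n+'0.npz',**c)
    R,_=cv2.Rodrigues(np.array(c['rvec'],float));print(n,-R.T@np.array(c['tvec']).reshape(3),c['fx'],(c['depth']>0).mean())
print(get_obs())
E
```

```text
pics
scene [ 1.33721816 -0.16811367  0.93164106] 404.06816163680554 0.9962755102040817
top [0.37499623 0.0500416  1.43056998] 488.3342523382866 0.9960416666666667
{'time_s': 0.1, 'qpos': array([-1.33758293e+00,  3.00388996e-01,  1.52145840e+00,  1.54281699e-06,
        1.32065949e+00, -6.66146920e-02]), 'joint_vel': array([ 0.00019129, -0.00185311, -0.00015217,  0.00012229,  0.00033395,
        0.00028889]), 'tau': array([ 7.27749193e-05, -5.32644689e+01, -3.53284478e+01,  7.08851824e-02,
        2.34431477e-02, -6.50048241e-05]), 'ee_pos': array([ 0.16238949, -0.52527182,  0.20498325]), 'eef_rot': array([-3.14068055e+00, -6.23473991e-05,  2.99827681e-01]), 'force': array([0.74253355, 0.19896337, 0.19784902]), 'moment': array([-0.03250875, -0.06804156, -0.01251338]), 'grip_force': 0.0, 'grip_width': 0.09387177565939432}
```

View pics/scene0.png

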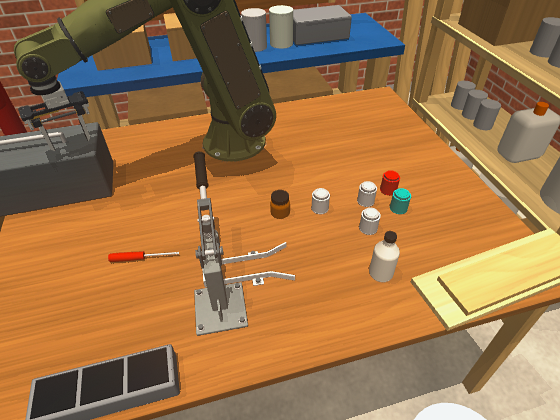

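View pics/top0.png

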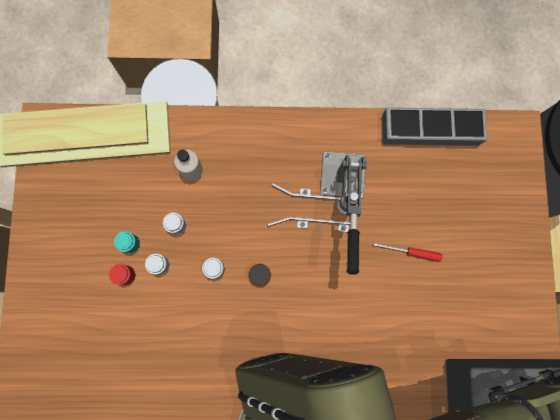

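The scene view shows three bare tins at about (321,200), (368,193) and (370,220), the jar at (281,204) and the press lane at about (255,265). The top view shows the tins at (173,223), (156,264) and (212,268), with red and turquoise look-alikes at (121,274) and (125,242). The lane mouth is at about (270,207) and the grip at (353,252).

```bash
cat > m.py <<'E'
from h import *
def load(n): return dict(np.load(n+'0.npz'))
T,S=load('top'),load('scene'); PT,PS=cloud(T),cloud(S)
for n,P,C in(('top',PT,T),('scene',PS,S)):
    im=cv2.cvtColor(C['pixels'],cv2.COLOR_RGB2HSV)
    x,y,z=P[...,0],P[...,1],P[...,2]
    bench=(z<.01)&(z>-.01)&(x>.3)&(x<.7)&(abs(y)<.5);print(n,'bench z',np.median(z[bench]))
    m=((z>.045)&(z<.2)&(x>.25)&(x<.75)&(y>.1)&(y<.7)).astype(np.uint8)
    k,l,st,_=cv2.connectedComponentsWithStats(m)
    for i in range(1,k):
        if st[i,4]<40: continue
        q=P[l==i];top=np.percentile(q[:,2],95);qq=q[q[:,2]>top-.006]
        (cx,cy),r=cv2.minEnclosingCircle(qq[:,:2].astype(np.float32))
        print(' blob',st[i],'ztop %.4f c %.4f %.4f r %.4f'%(top,cx,cy,r),np.median(im[l==i],0))
    # rails
    m=(z>.014)&(z<.026)&(x>.35)&(x<.75)&(y>-.08)&(y<.3)&(im[...,1]<70)
    q=P[m];print(' rail pts',len(q),q.min(0),q.max(0))
    np.save(n+'_rail.npy',q)
    b=(im[...,2]<60)&(z>.2)&(x>.25)&(x<.55)&(abs(y)<.25)
    q=P[b]
    if len(q)>20:
        c=q[:,:2].mean(0);e=np.linalg.svd(q[:,:2]-c,full_matrices=0)[2][0];s=(q[:,:2]-c)@e
        print(' grip',len(q),c,e,s.min(),s.max(),q[:,2].min(),q[:,2].max())
E
python3 m.py
python3 - <<'E'
import cv2,numpy as np
a=cv2.imread('pics/top0.png')[120:300,240:420];b=cv2.imread('pics/scene0.png')[140:340,180:310]
a=cv2.resize(a,None,fx=2.2,fy=2.2,interpolation=2);b=cv2.resize(b,(390,600),interpolation=2)
o=np.zeros((600,800,3),np.uint8);o[:a.shape[0],:a.shape[1]]=a;o[:,400:790]=b;cv2.imwrite('pics/crop.png',o)
E
```

```text
top bench z -0.00045546351138971294
 blob [174 152  27  26 497] ztop 0.1609 c 0.7409 0.2785 r 0.0162 [ 17.  30. 143.]
 blob [163 213  21  20 337] ztop 0.0716 c 0.5741 0.3149 r 0.0259 [ 84.   7. 218.]
 blob [114 231  22  21 355] ztop 0.0720 c 0.5169 0.4470 r 0.0248 [ 87. 151. 195.]
 blob [145 254  22  21 346] ztop 0.0716 c 0.4534 0.3569 r 0.0264 [ 99.    8.  218.5]
 blob [202 258  21  21 340] ztop 0.0718 c 0.4445 0.2008 r 0.0239 [105.   10.  221.5]
 blob [109 264  22  21 365] ztop 0.0714 c 0.4255 0.4571 r 0.0239 [  1. 179. 210.]
 rail pts 218 [ 0.41865901 -0.07983383  0.0140127 ] [0.74725094 0.29926563 0.02593074]
 grip 1098 [ 0.355752   -0.10925721] [-0.94943902  0.31395149] -0.18202782854081778 0.1173384107028593 0.2549129949635697 1.4305699796592821
scene bench z 0.0010815105662200604
 blob [382 170  18  16 218] ztop 0.0714 c 0.4288 0.4569 r 0.0257 [  4. 233. 233.]
 blob [359 181  18  17 231] ztop 0.0718 c 0.4606 0.3596 r 0.0252 [ 16.  34. 218.]
 blob [312 188  18  17 241] ztop 0.0716 c 0.4501 0.1993 r 0.0243 [ 18.  28. 229.]
 blob [392 188  19  17 244] ztop 0.0709 c 0.5207 0.4465 r 0.0252 [ 85.  192.  185.5]
 blob [361 208  20  18 268] ztop 0.0709 c 0.5779 0.3159 r 0.0251 [ 18.   29.  224.5]
 blob [371 231  26  36 224] ztop 0.1619 c 0.7423 0.2773 r 0.0164 [ 16.   63.  132.5]
 rail pts 316 [ 0.44773314 -0.07966252  0.01405518] [0.74965333 0.29998977 0.0258747 ]
 grip 941 [ 0.2878695  -0.10038277] [ 0.96056705 -0.27804844] -0.05436704595652703 0.25675718038341155 0.2478234889222043 0.6154921960824257
```

View pics/crop.png

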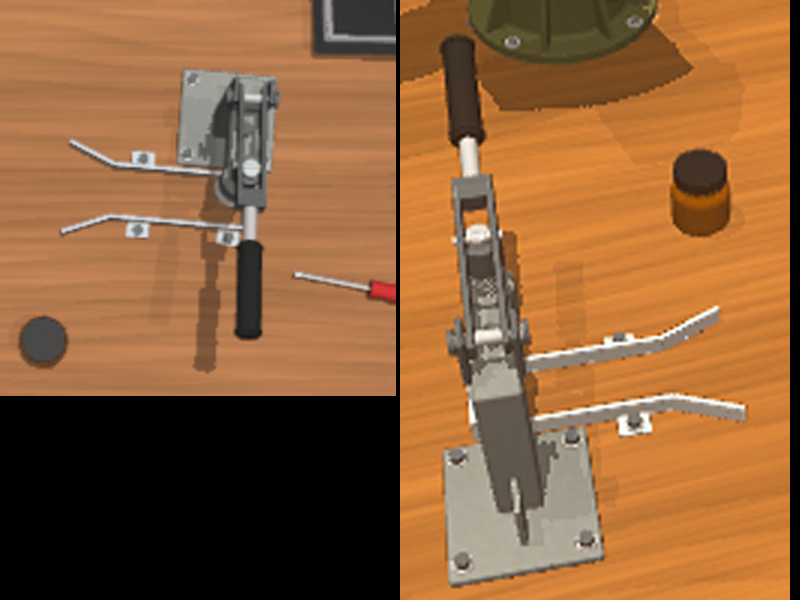

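The crop shows both rails with their flares, the foot plate with its four bolts, and the lever and grip in line with the plate. Next I fit the press pose.

```bash
cat > m2.py <<'E'
from h import *
from scipy.optimize import least_squares
def load(n): return dict(np.load(n+'0.npz'))
T,S=load('top'),load('scene')
L={}
for n,C in(('top',T),('scene',S)):
    P=cloud(C);im=cv2.cvtColor(C['pixels'],cv2.COLOR_RGB2HSV);x,y,z=P[...,0],P[...,1],P[...,2]
    # grip: black, high
    m=((im[...,2]<75)&(z>.22)&(z<.32)&(x>.25)&(x<.52)&(abs(y)<.3)).astype(np.uint8)
    k,l,st,_=cv2.connectedComponentsWithStats(m)
    for i in range(1,k):
        if st[i,4]<60: continue
        q=P[l==i]; vx,vy,vz,cx,cy,cz=cv2.fitLine(q.astype(np.float32),cv2.DIST_HUBER,0,.01,.01).ravel()
        s=(q-[cx,cy,cz])@[vx,vy,vz];print(n,'grip',st[i],q.min(0),q.max(0),'c',cx,cy,cz,'dir',vx,vy,vz,s.min(),s.max())
    # rails: grey, z .013-.03
    m=((im[...,1]<60)&(im[...,2]>110)&(z>.013)&(z<.03)&(x>.48)&(x<.68)&(y>-.1)&(y<.2)).astype(np.uint8)
    k,l,st,_=cv2.connectedComponentsWithStats(m,connectivity=8)
    for i in range(1,k):
        if st[i,4]<15: continue
        q=P[l==i];print(n,'rail',st[i],q.min(0).round(4),q.max(0).round(4),'zmed',np.median(q[:,2]))
        L[n,i]=q
        ymax=q[:,1].max();print('  mouth end',q[q[:,1]>ymax-.004].mean(0).round(4))
        yb=q[:,1].max()-.075; s=q[q[:,1]<yb]
        if len(s)>8:
            f=np.polyfit(s[:,1],s[:,0],1);e=q[q[:,1]>ymax-.04];g=np.polyfit(e[:,1],e[:,0],1)
            yk=(g[1]-f[1])/(f[0]-g[0]);print('  slope',f[0],'flare',g[0],'knee y,x',yk,np.polyval(f,yk))
    m=((im[...,1]<60)&(z>.004)&(z<.02)&(x>.6)&(x<.85)&(y>-.2)&(y<.12)).astype(np.uint8)
    k,l,st,_=cv2.connectedComponentsWithStats(m);i=1+np.argmax(st[1:,4]);u=(l==i)
    v,w=np.where(u);Q=np.array([ray(C,a,b,.01) for a,b in zip(w,v)])
    r=cv2.minAreaRect(Q[:,:2].astype(np.float32));print(n,'foot',st[i],r, cv2.boxPoints(r).round(4).tolist())
E
python3 m2.py
```

```text
top grip [347 234  12  40 432] [ 0.42426856 -0.17227514  0.257404  ] [ 0.51928724 -0.13943543  0.29627195] c 0.4713385 -0.1554849 0.27669495 dir 0.96577495 -0.07993436 -0.24675736 -0.047861673045917846 0.05123900273133437
top rail [280 189  23   7  37] [ 0.6629 -0.0539  0.0132] [0.68   0.0114 0.0235] zmed 0.02018529468052738
  mouth end [0.6799 0.0099 0.0231]
top rail [304 195  14   3  21] [ 0.6567 -0.0975  0.0145] [ 0.6643 -0.0599  0.0263] zmed 0.019450635657019565
  mouth end [ 0.6623 -0.0613  0.0179]
top rail [268 217  50   9  89] [ 0.5718 -0.0979  0.0134] [0.5979 0.0457 0.0282] zmed 0.019478821319717107
  mouth end [0.5742 0.0443 0.0216]
  slope 0.07411885543616266 flare -0.3455354373773355 knee y,x -0.014238449292890712 0.5945308067443573
top foot [320 152  30  44 771] ((0.732362687587738, -0.1518745869398117), (0.07886340469121933, 0.13363546133041382), 84.8876953125) [[0.6622999906539917, -0.18520000576972961], [0.7954000234603882, -0.19709999859333038], [0.8023999929428101, -0.11860000342130661], [0.6693000197410583, -0.10660000145435333]]
scene grip [194 152  13  30 287] [ 0
[... 310 characters left out ...]
0.5782 0.0453 0.0182]
  slope 0.06455877572132734 flare -0.32743818712420786 knee y,x -0.012345968194664943 0.5977367633570204
scene rail [243 271  36   8 101] [ 0.6613 -0.0999  0.0131] [ 0.6792 -0.0035  0.027 ] zmed 0.019364199281434975
  mouth end [ 0.6776 -0.0041  0.0188]
  slope 0.041417570603750065 flare 0.26081517985464414 knee y,x -0.04062589150498637 0.6673528924745675
scene foot [ 211  283   37   49 1046] ((0.7374229431152344, -0.15661388635635376), (0.0867178812623024, 0.13529197871685028), 85.42721557617188) [[0.6664999723434448, -0.19439999759197235], [0.8014000058174133, -0.20520000159740448], [0.8083000183105469, -0.11879999935626984], [0.6733999848365784, -0.1080000028014183]]
```

```bash
cat > plan.py <<'E'
from h import *
from scipy.spatial.transform import Rotation as Ro
O=np.array([.620,-.168,0]);TH=-.085
X=np.array([np.cos(TH),np.sin(TH),0]);Y=np.array([-np.sin(TH),np.cos(TH),0])
def lane(x,y,z): return O+x*X+y*Y+np.array([0,0,z])
def rows(wps,start=None):
    """wps: (pos, yaw, grip, nrows or None)"""
    o=get_obs();p=np.array(o['ee_pos']);R=Ro.from_euler('xyz',o['eef_rot'])
    if start is not None: p=np.array(start[0]);R=Ro.from_euler('xyz',[np.pi,0,start[1]])
    out=[]
    for pos,yaw,g,n in wps:
        G=Ro.from_euler('xyz',[np.pi,0,yaw]);pos=np.array(pos,float)
        if n is None: n=max(1,int(np.ceil(np.linalg.norm(pos-p)/.0295)),int(np.ceil((R.inv()*G).magnitude()/.118)))
        for i in range(n):
            k=n-i
            s=np.round(R.inv().apply((pos-p)/k)/.03,2);r=np.round((R.inv()*G).as_rotvec()/k/.12,2)
            p=p+R.apply(s*.03);R=R*Ro.from_rotvec(r*.12)
            out.append([s.tolist(),r.tolist(),g])
    return out
def show(w,start=None):
    r=rows(w,start);print(len(r))
    for i in range(0,len(r),12): print(str(r[i:i+12]).replace(' ','').replace('.0,',',').replace('.0]',']').replace('-0,','0,').replace('-0]','0]'))
E
python3 -c "
from plan import *
show([([.2,-.42,.36],.6,1,None),([.40,.02,.36],1.486,1,None),([.447,.2,.12],1.486,1,None)])"
```

```text
35
[[[0.32,-0.43,-0.74],[0,0,-0.36],1],[[0.34,-0.41,-0.74],[0,0,-0.36],1],[[0.35,-0.4,-0.74],[0,0,-0.36],1],[[0.37,-0.38,-0.74],[0,0,-0.36],1],[[0.39,-0.37,-0.73],[0,0,-0.35],1],[[0.4,-0.35,-0.74],[0,0,-0.36],1],[[0.42,-0.32,-0.73],[-0.01,0,-0.35],1],[[0.81,-0.49,0],[0,0,-0.43],1],[[0.84,-0.45,0],[0,0,-0.43],1],[[0.86,-0.4,0],[0,0,-0.43],1],[[0.88,-0.36,0],[0,0,-0.44],1],[[0.89,-0.31,0],[0,0,-0.43],1]]
[[[0.91,-0.27,0],[0,0,-0.44],1],[[0.92,-0.22,0],[0,0,-0.43],1],[[0.93,-0.17,0],[0,0,-0.44],1],[[0.94,-0.12,0],[0,0,-0.43],1],[[0.95,-0.07,0],[0,0,-0.44],1],[[0.95,-0.02,0],[0,0,-0.43],1],[[0.95,0.02,0],[0,0,-0.44],1],[[0.94,0.08,0],[0,0,-0.43],1],[[0.94,0.12,0],[0,0,-0.44],1],[[0.93,0.17,0],[0,0,-0.43],1],[[0.92,0.22,0],[0,0,-0.44],1],[[0.91,0.27,0],[0,0,-0.43],1]]
[[[0.56,0.1,0.73],[0,0,0],1],[[0.56,0.09,0.73],[0,0,0],1],[[0.55,0.1,0.73],[0,0,0],1],[[0.56,0.09,0.73],[0,0,0],1],[[0.55,0.1,0.73],[0,0,0],1],[[0.56,0.09,0.72],[0,0,0],1],[[0.55,0.1,0.73],[0,0,0],1],[[0.56,0.09,0.72],[0,0,0],1],[[0.55,0.1,0.73],[0,0,0],1],[[0.56,0.09,0.72],[0,0,0],1],[[0.55,0.1,0.73],[0,0,0],1]]
```

>>> send_rows --motion '[[[0.32, -0.43, -0.74], [0, 0, -0.36], 1], [[0.34, -0.41, -0.74], [0, 0, -0.36], 1], [[0.35, -0.4, -0.74], [0, 0, -0.36], 1], [[0.37, -0.38, -0.74], [0, 0, -0.36], 1], [[0.39, -0.37, -0.73], [0, 0, -0.35], 1], [[0.4, -0.35, -0.74], [0, 0, -0.36], 1], [[0.42, -0.32, -0.73], [0, 0, -0.35], 1], [[0.81, -0.49, 0], [0, 0, -0.43], 1], [[0.84, -0.45, 0], [0, 0, -0.43], 1], [[0.86, -0.4, 0], [0, 0, -0.43], 1], [[0.88, -0.36, 0], [0, 0, -0.44], 1], [[0.89, -0.31, 0], [0, 0, -0.43], 1]]'

```text
time_s: 1.3
ee_pos: [0.2594, -0.2896, 0.3601]
eef_rot: [-3.141, -0.0, 0.861]
force: [0.6, -0.5, -0.4]
grip_width: 0.094
grip_force: 0.0
```

>>> send_rows --motion '[[[0.91, -0.27, 0], [0, 0, -0.44], 1], [[0.92, -0.22, 0], [0, 0, -0.43], 1], [[0.93, -0.17, 0], [0, 0, -0.44], 1], [[0.94, -0.12, 0], [0, 0, -0.43], 1], [[0.95, -0.07, 0], [0, 0, -0.44], 1], [[0.95, -0.02, 0], [0, 0, -0.43], 1], [[0.95, 0.02, 0], [0, 0, -0.44], 1], [[0.94, 0.08, 0], [0, 0, -0.43], 1], [[0.94, 0.12, 0], [0, 0, -0.44], 1], [[0.93, 0.17, 0], [0, 0, -0.43], 1], [[0.92, 0.22, 0], [0, 0, -0.44], 1], [[0.91, 0.27, 0], [0, 0, -0.43], 1]]'

```text
time_s: 2.5
ee_pos: [0.4002, 0.0212, 0.3601]
eef_rot: [-3.141, 0.0, 1.488]
force: [-0.0, -1.0, 0.4]
grip_width: 0.0941
grip_force: 0.0
```

>>> send_rows --motion '[[[0.56, 0.1, 0.73], [0, 0, 0], 1], [[0.56, 0.09, 0.73], [0, 0, 0], 1], [[0.55, 0.1, 0.73], [0, 0, 0], 1], [[0.56, 0.09, 0.73], [0, 0, 0], 1], [[0.55, 0.1, 0.73], [0, 0, 0], 1], [[0.56, 0.09, 0.72], [0, 0, 0], 1], [[0.55, 0.1, 0.73], [0, 0, 0], 1], [[0.56, 0.09, 0.72], [0, 0, 0], 1], [[0.55, 0.1, 0.73], [0, 0, 0], 1], [[0.56, 0.09, 0.72], [0, 0, 0], 1], [[0.55, 0.1, 0.73], [0, 0, 0], 1], [[0, 0, 0], [0, 0, 0], 1]]'

```text
time_s: 3.7
ee_pos: [0.4458, 0.2006, 0.1176]
eef_rot: [-3.137, 0.002, 1.487]
force: [-0.4, -0.1, -0.0]
grip_width: 0.0941
grip_force: 0.0
```

```bash
python3 -c "
from plan import *
o=get_obs();print(o['ee_pos'],o['eef_rot'],o['time_s'])
c=shot('top');np.savez('top1.npz',**c);c=shot('scene');np.savez('scene1.npz',**c)
show([([.449,.2,.028],1.486,1,None)])"
```

```text
[0.44577197 0.20056991 0.11759007] [-3.13722900e+00  1.91562972e-03  1.48684610e+00] 3.7
4
[[[0,0.02,0.77],[0,0,0],1],[[0.01,0.02,0.77],[0,0,0],1],[[0,0.02,0.77],[0,0,0],1],[[0.01,0.02,0.77],[-0.01,0,0],1]]
```

>>> send_rows --motion '[[[0, 0.02, 0.77], [0, 0, 0], 1], [[0, 0.02, 0.77], [0, 0, 0], 1], [[0, 0.02, 0.77], [0, 0, 0], 1], [[0, 0.02, 0.65], [0, 0, 0], 1], [[0, 0, 0], [0, 0, 0], -1], [[0, 0, 0], [0, 0, 0], -1], [[0, 0, 0], [0, 0, 0], -1], [[0, 0, 0], [0, 0, 0], -1], [[0, 0, 0], [0, 0, 0], -1]]' --squeeze 20

```text
time_s: 4.7
ee_pos: [0.4496, 0.1998, 0.0322]
eef_rot: [3.141, -0.0, 1.485]
force: [0.9, -0.4, 8.8]
grip_width: 0.0577
grip_force: 20.5
```

```bash
python3 -c "
from plan import *
o=get_obs();p=o['ee_pos'];print(p,o['eef_rot'],o['time_s'],o['grip_width'],o['grip_force'],(p-O)@X,(p-O)@Y)
show([(p+[0,0,.05],1.486,-1,None),(lane(0,.235,p[2]+.05),1.486,-1,None),(lane(0,.225,p[2]+.004),1.486,-1,3),(lane(0,.14,p[2]+.004),1.486,-1,5),(lane(0,.14,p[2]+.001),1.486,-1,1)])"
```

```text
[0.44960264 0.19983591 0.03222037] [ 3.14072998e+00 -4.72279582e-04  1.48540317e+00] 4.7 0.05768082968712633 20.452560782432556 -0.20101059083035694 0.3520415648145612
19
[[[0,0,-0.83],[0,0,0],-1],[[0,0,-0.84],[0.01,0,0],-1],[[-0.49,0.84,0],[0,0,0],-1],[[-0.49,0.84,0],[0,0,0],-1],[[-0.49,0.84,0],[0,0,0],-1],[[-0.49,0.84,0],[0,0,0],-1],[[-0.48,0.84,0],[0,0,0],-1],[[-0.49,0.83,0],[0,0,0],-1],[[-0.48,0.84,0],[0,0,0],-1],[[-0.49,0.83,0],[0,0,0],-1],[[-0.11,0,0.51],[0,0,0],-1],[[-0.11,0,0.51],[0,0,0],-1]]
[[[-0.11,0,0.51],[0,0,0],-1],[[-0.57,0,0],[0,0,0],-1],[[-0.57,0,0],[0,0,0],-1],[[-0.57,0,0],[0,0,0],-1],[[-0.56,0,0],[0,0,0],-1],[[-0.57,0.01,0],[0,0,0],-1],[[0,0,0.1],[0,0,0],-1]]
```

>>> send_rows --motion '[[[0, 0, -0.83], [0, 0, 0], -1], [[0, 0, -0.84], [0, 0, 0], -1], [[-0.49, 0.84, 0], [0, 0, 0], -1], [[-0.49, 0.84, 0], [0, 0, 0], -1], [[-0.49, 0.84, 0], [0, 0, 0], -1], [[-0.49, 0.84, 0], [0, 0, 0], -1], [[-0.48, 0.84, 0], [0, 0, 0], -1], [[-0.49, 0.83, 0], [0, 0, 0], -1], [[-0.48, 0.84, 0], [0, 0, 0], -1], [[-0.49, 0.83, 0], [0, 0, 0], -1], [[0, 0, 0], [0, 0, 0], -1]]'

```text
time_s: 5.8
ee_pos: [0.6413, 0.0639, 0.0812]
eef_rot: [3.141, 0.0, 1.483]
force: [-0.5, 0.2, -2.5]
grip_width: 0.0576
grip_force: 20.0
```

```bash
python3 - <<'E'
from plan import *
o=get_obs();p=o['ee_pos'];print(p,o['eef_rot'],o['time_s'],o['grip_width'],o['grip_force'],(p-O)@X,(p-O)@Y)
a,b=shot('top'),shot('scene')
A=cv2.resize(a['pixels'][150:260,210:360,::-1],(400,293),interpolation=2);B=cv2.resize(b['pixels'][200:310,190:340,::-1],(400,293),interpolation=2)
cv2.imwrite('pics/c1.png',np.hstack([A,B]))
E
```

```text
[0.64130437 0.06390485 0.0812462 ] [3.14118175e+00 2.58459508e-04 1.48326843e+00] 5.8 0.05756462864556735 19.99949723482132 0.0015392659496065789 0.23287628819285594
```

View pics/c1.png

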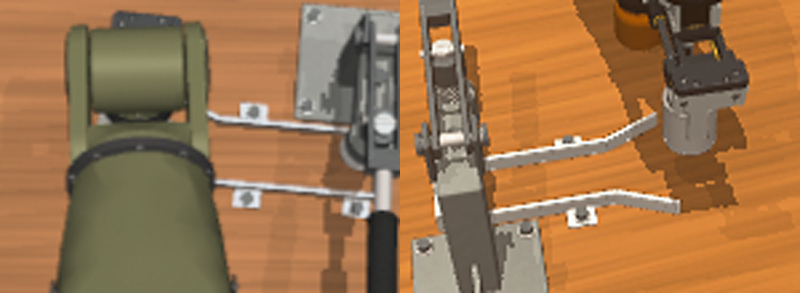

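The crop shows the tin held upright just in front of the lane mouth. I lower it and carry it in along the lane.

>>> send_rows --motion '[[[-0.05, -0.02, 0.5], [0, 0, 0], -1], [[-0.05, -0.02, 0.5], [0, 0, 0], -1], [[-0.1, -0.01, 0.5], [0, 0, 0], -1], [[-0.6, 0, 0], [0, 0, 0], -1], [[-0.6, 0, 0], [0, 0, 0], -1], [[-0.5, 0, 0], [0, 0, 0], -1], [[-0.5, 0, 0], [0, 0, 0], -1], [[-0.4, 0, 0], [0, 0, 0], -1], [[-0.3, 0, 0], [0, 0, 0], -1], [[0, 0, 0], [0, 0, 0], -1]]'

```text
time_s: 6.9
ee_pos: [0.6302, -0.0277, 0.0367]
eef_rot: [3.141, 0.0, 1.484]
force: [0.1, 1.5, -1.7]
grip_width: 0.0576
grip_force: 20.0
```

```bash
python3 - <<'E'
from plan import *
o=get_obs();p=o['ee_pos'];print(p,o['eef_rot'],o['force'],o['moment'],(p-O)@X,(p-O)@Y)
b=shot('scene');cv2.imwrite('pics/c2.png',cv2.resize(b['pixels'][190:310,190:350,::-1],(640,480),interpolation=2))
E
```

```text
[ 0.63020897 -0.02772696  0.03667446] [3.14138043e+00 7.75353863e-05 1.48414333e+00] [ 0.10843233  1.49882847 -1.66564586] [-0.00796711 -0.05307884 -0.00605141] -0.0017367438781963427 0.14063332378292354
```

View pics/c2.png

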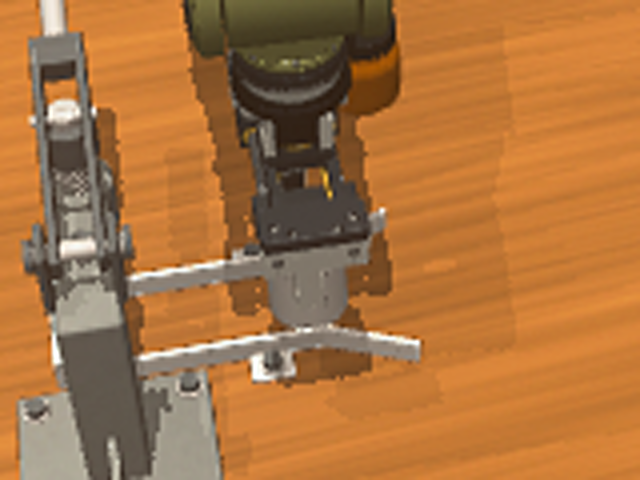

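The crop shows the tin upright between the rails just past the knee of the flares.

>>> send_rows --motion '[[[0, 0, 0.12], [0, 0, 0], -1], [[0, 0, 0], [0, 0, 0], -1], [[0, 0, 0], [0, 0, 0], 1], [[0, 0, 0], [0, 0, 0], 1], [[0, 0, 0], [0, 0, 0], 1], [[0, 0, 0], [0, 0, 0], 1], [[0, 0, -0.5], [0, 0, 0], 1], [[0, 0, -1], [0, 0, 0], 1], [[0, 0, -1], [0, 0, 0], 1], [[0, 0, 0], [0, 0, 0], 1]]'

```text
time_s: 7.95
ee_pos: [0.6323, -0.0267, 0.1137]
eef_rot: [3.134, 0.0, 1.485]
force: [0.6, -0.4, -0.1]
grip_width: 0.0942
grip_force: 0.0
```

```bash
python3 - <<'E'
from plan import *
o=get_obs();p=o['ee_pos'];print(p,o['eef_rot'],o['force'],o['grip_width'],(p-O)@X,(p-O)@Y)
show([([.576,.3155,.115],1.486,1,None),([.576,.3155,.032],1.486,1,3)])
E
```

```text
[ 0.63228361 -0.02670516  0.11365947] [3.13377793e+00 1.03958476e-04 1.48540850e+00] [ 0.58328795 -0.36043295 -0.1192627 ] 0.09424403811155804 0.0002436569299434634 0.14182756896995144
15
[[[0.93,-0.24,-0.01],[0.01,0,0],1],[[0.93,-0.24,0],[0.01,0,0],1],[[0.93,-0.24,-0.01],[0,0,0],1],[[0.94,-0.24,0],[0.01,0,0],1],[[0.93,-0.24,0],[0,0,0],1],[[0.94,-0.23,-0.01],[0.01,0,0],1],[[0.93,-0.24,0],[0,0,0],1],[[0.94,-0.23,-0.01],[0.01,0,0],1],[[0.93,-0.24,0],[0,0,0],1],[[0.94,-0.23,-0.01],[0.01,0,0],1],[[0.93,-0.24,0],[0,0,0],1],[[0.94,-0.23,-0.01],[0.01,0,0],1]]
[[[0,0,0.92],[0,0,0],1],[[0,0,0.93],[0,0,0],1],[[0,0,0.92],[0,0,0],1]]
```

>>> send_rows --motion '[[[0.93, -0.24, 0], [0, 0, 0], 1], [[0.93, -0.24, 0], [0, 0, 0], 1], [[0.93, -0.24, 0], [0, 0, 0], 1], [[0.93, -0.24, 0], [0, 0, 0], 1], [[0.93, -0.24, 0], [0, 0, 0], 1], [[0.94, -0.23, 0], [0, 0, 0], 1], [[0.93, -0.24, 0], [0, 0, 0], 1], [[0.94, -0.23, 0], [0, 0, 0], 1], [[0.93, -0.24, 0], [0, 0, 0], 1], [[0.94, -0.23, 0], [0, 0, 0], 1], [[0.93, -0.24, 0], [0, 0, 0], 1], [[0.94, -0.23, 0], [0, 0, 0], 1]]'

```text
time_s: 9.15
ee_pos: [0.5736, 0.3166, 0.1082]
eef_rot: [-3.142, 0.0, 1.485]
force: [0.7, -0.2, 0.1]
grip_width: 0.0944
grip_force: 0.0
```

>>> send_rows --motion '[[[0, 0, 0], [0, 0, 0], 1], [[0, 0, 0.92], [0, 0, 0], 1], [[0, 0, 0.93], [0, 0, 0], 1], [[0, 0, 0.85], [0, 0, 0], 1], [[0, 0, 0], [0, 0, 0], 1], [[0, 0, 0], [0, 0, 0], -1], [[0, 0, 0], [0, 0, 0], -1], [[0, 0, 0], [0, 0, 0], -1], [[0, 0, 0], [0, 0, 0], -1]]'

```text
time_s: 10.05
ee_pos: [0.5744, 0.3157, 0.0281]
eef_rot: [3.14, -0.001, 1.485]
force: [0.3, -0.8, -1.0]
grip_width: 0.0653
grip_force: 0.0
```

```bash
python3 - <<'E'
from plan import *
o=get_obs();p=o['ee_pos'];print(p,o['eef_rot'],o['force'],o['grip_width'],(p-O)@X,(p-O)@Y)
# first tin in lane
for n in('top','scene'):
    P=cloud(shot(n));x,y,z=P[...,0],P[...,1],P[...,2]
    q=P[(z>.06)&(z<.078)&(x>.57)&(x<.69)&(y>-.08)&(y<.06)]
    (cx,cy),r=cv2.minEnclosingCircle(q[:,:2].astype(np.float32));d=np.array([cx,cy,0])-O;print(n,len(q),r,cx,cy,d@X,d@Y)
show([(p+[0,0,.05],1.486,-1,None),(lane(0,.26,p[2]+.05),1.486,-1,None),(lane(0,.235,p[2]+.004),1.486,-1,3)])
E
```

```text
[0.57441092 0.31568941 0.02806904] [ 3.14026465e+00 -7.70136439e-04  1.48543887e+00] [ 0.27368639 -0.80652803 -1.0447279 ] 0.0653357277266859 -0.0864885957426626 0.47807272999325046
top 245 0.02822176367044449 0.6259624361991882 -0.022266419604420662 -0.006431533418334449 0.145713631751573
scene 245 0.028873715549707413 0.631508469581604 -0.023397725075483322 -0.0008094778086154463 0.14505725604441017
13
[[[0,0,-0.84],[0.01,0,0],-1],[[0,0,-0.84],[0,-0.01,0],-1],[[-0.91,0.36,0],[0,0,0],-1],[[-0.91,0.36,0],[0,0,0],-1],[[-0.91,0.36,0],[0,0,0],-1],[[-0.91,0.36,0],[0,0,0],-1],[[-0.91,0.36,0],[0,0,0],-1],[[-0.91,0.36,0],[0,0,0],-1],[[-0.9,0.36,0],[0,0,0],-1],[[-0.91,0.36,0.01],[0,0,0],-1],[[-0.28,0,0.51],[0,0,0],-1],[[-0.27,0,0.51],[0,0,0],-1]]
[[[-0.28,0,0.51],[0,0,0],-1]]
```

>>> send_rows --motion '[[[0, 0, 0], [0, 0, 0], -1], [[0, 0, 0], [0, 0, 0], -1], [[0, 0, -0.84], [0, 0, 0], -1], [[0, 0, -0.84], [0, 0, 0], -1], [[-0.91, 0.37, 0], [0, 0, 0], -1], [[-0.91, 0.37, 0], [0, 0, 0], -1], [[-0.91, 0.37, 0], [0, 0, 0], -1], [[-0.91, 0.37, 0], [0, 0, 0], -1], [[-0.91, 0.37, 0], [0, 0, 0], -1], [[-0.91, 0.37, 0], [0, 0, 0], -1], [[-0.9, 0.37, 0], [0, 0, 0], -1], [[-0.91, 0.36, 0], [0, 0, 0], -1]]'

```text
time_s: 11.35
ee_pos: [0.6434, 0.0895, 0.0768]
eef_rot: [-3.14, 0.0, 1.485]
force: [-0.5, -0.3, -2.5]
grip_width: 0.0577
grip_force: 20.0
```

>>> send_rows --motion '[[[-0.28, 0, 0.5], [0, 0, 0], -1], [[-0.28, 0, 0.5], [0, 0, 0], -1], [[-0.28, 0, 0.47], [0, 0, 0], -1], [[0, 0, 0], [0, 0, 0], -1]]'

```text
time_s: 11.75
ee_pos: [0.6396, 0.0653, 0.0301]
eef_rot: [-3.137, 0.001, 1.485]
force: [-0.3, -0.0, -2.0]
grip_width: 0.0577
grip_force: 20.0
```

```bash
python3 - <<'E'
from plan import *
o=get_obs();p=o['ee_pos'];print(p,o['eef_rot'],o['force'],o['grip_width'],(p-O)@X,(p-O)@Y)
show([(lane(0.002,.118,p[2]),1.486,-1,8)])
E
```

```text
[0.63964372 0.06529651 0.03007247] [-3.13673966e+00  6.24209725e-04  1.48538274e+00] [-0.25664932 -0.04098618 -2.01802769] 0.0577083227029572 -0.00023353190228850236 0.2341219402211559
8
[[[-0.48,0.01,0],[-0.01,0,0],-1],[[-0.48,0.01,0],[0,0,0],-1],[[-0.49,0.01,0],[-0.01,0,0],-1],[[-0.48,0.01,0],[0,0,0],-1],[[-0.49,0.01,0],[-0.01,0,0],-1],[[-0.48,0.01,0],[0,0,0],-1],[[-0.49,0.01,0],[-0.01,0,0],-1],[[-0.48,0.01,0],[0,0.01,-0.01],-1]]
```

>>> send_rows --motion '[[[-0.48, 0.02, -0.05], [0, 0, 0], -1], [[-0.48, 0.02, 0], [0, 0, 0], -1], [[-0.48, 0.02, 0], [0, 0, 0], -1], [[-0.48, 0.02, 0], [0, 0, 0], -1], [[-0.48, 0.01, 0], [0, 0, 0], -1], [[-0.48, 0, 0], [0, 0, 0], -1], [[-0.48, 0, 0], [0, 0, 0], -1], [[-0.48, 0, 0], [0, 0, 0], -1], [[0, 0, 0], [0, 0, 0], -1]]'

```text
time_s: 12.65
ee_pos: [0.6338, -0.0517, 0.0346]
eef_rot: [-3.141, 0.001, 1.484]
force: [-0.2, 0.8, -2.4]
grip_width: 0.0576
grip_force: 20.0
```

```bash
python3 - <<'E'
from plan import *
o=get_obs();p=o['ee_pos'];print(p,o['eef_rot'],o['force'],o['moment'],o['grip_width'],(p-O)@X,(p-O)@Y)
E
```

```text
[ 0.63375822 -0.05172716  0.03457756] [-3.14065498e+00  6.45182482e-04  1.48352536e+00] [-0.20695922  0.80051112 -2.3765931 ] [ 0.02382025 -0.10796467 -0.0083549 ] 0.057640262916486155 0.0038372488401126137 0.11702109906578394
```

>>> send_rows --motion '[[[0, -0.04, 0.1], [0, 0, 0], -1], [[0, 0, 0.09], [0, 0, 0], -1], [[0, 0, 0], [0, 0, 0], 1], [[0, 0, 0], [0, 0, 0], 1], [[0, 0, 0], [0, 0, 0], 1], [[0, 0, 0], [0, 0, 0], 1], [[0, 0, -0.6], [0, 0, 0], 1], [[0, 0, -1], [0, 0, 0], 1], [[0, 0, -1], [0, 0, 0], 1], [[0, 0, 0], [0, 0, 0], 1]]'

```text
time_s: 13.65
ee_pos: [0.635, -0.0495, 0.1116]
eef_rot: [3.135, 0.0, 1.486]
force: [-0.6, -1.1, 0.8]
grip_width: 0.0941
grip_force: 0.0
```

```bash
python3 - <<'E'
from plan import *
o=get_obs();p=o['ee_pos'];print(p,o['eef_rot'],o['force'],o['grip_width'],(p-O)@X,(p-O)@Y)
show([([.458,.358,.115],1.486,1,None),([.458,.358,.029],1.486,1,3)])
E
```

```text
[ 0.63496921 -0.04952599  0.11162343] [3.13468429e+00 3.55617413e-04 1.48550359e+00] [-0.64922781 -1.09655254  0.78092706] 0.09410335196323043 0.004856997900839333 0.11931712866142716
19
[[[0.81,-0.44,-0.01],[0,0,0],1],[[0.81,-0.44,-0.01],[0,0,0],1],[[0.82,-0.44,-0.01],[0,0,0],1],[[0.81,-0.44,-0.01],[0,0,0],1],[[0.82,-0.44,-0.01],[0,0,0],1],[[0.81,-0.44,-0.01],[0.01,0,0],1],[[0.82,-0.44,-0.01],[0,0,0],1],[[0.81,-0.44,-0.01],[0.01,0,0],1],[[0.82,-0.44,-0.01],[0,0,0],1],[[0.81,-0.44,-0.01],[0.01,0,0],1],[[0.82,-0.44,-0.01],[0,0,0],1],[[0.81,-0.44,-0.01],[0.01,0,0],1]]
[[[0.82,-0.44,-0.01],[0,0,0],1],[[0.81,-0.44,-0.01],[0.01,0,0],1],[[0.82,-0.44,0],[0,0,0],1],[[0.81,-0.43,-0.01],[0.01,0,0],1],[[0,0,0.96],[0,0,0],1],[[0,0,0.95],[0,0,0],1],[[0,0,0.96],[0,0,0],1]]
```

>>> send_rows --motion '[[[0.81, -0.44, 0], [0, 0, 0], 1], [[0.81, -0.44, 0], [0, 0, 0], 1], [[0.82, -0.44, 0], [0, 0, 0], 1], [[0.81, -0.44, 0], [0, 0, 0], 1], [[0.82, -0.44, 0], [0, 0, 0], 1], [[0.81, -0.44, 0], [0, 0, 0], 1], [[0.82, -0.44, 0], [0, 0, 0], 1], [[0.81, -0.44, 0], [0, 0, 0], 1], [[0.82, -0.44, 0], [0, 0, 0], 1], [[0.81, -0.44, 0], [0, 0, 0], 1], [[0.82, -0.44, 0], [0, 0, 0], 1], [[0.81, -0.44, 0], [0, 0, 0], 1]]'

```text
time_s: 14.85
ee_pos: [0.4995, 0.2571, 0.1065]
eef_rot: [-3.141, 0.0, 1.485]
force: [0.3, 0.1, 0.3]
grip_width: 0.0939
grip_force: 0.0
```

>>> send_rows --motion '[[[0.82, -0.44, 0], [0, 0, 0], 1], [[0.81, -0.44, 0], [0, 0, 0], 1], [[0.82, -0.44, 0], [0, 0, 0], 1], [[0.75, -0.4, 0], [0, 0, 0], 1], [[0, 0, 0], [0, 0, 0], 1], [[0, 0, 0.9], [0, 0, 0], 1], [[0, 0, 0.8], [0, 0, 0], 1], [[0, 0, 0.8], [0, 0, 0], 1], [[0, 0, 0], [0, 0, 0], 1]]'

```text
time_s: 15.75
ee_pos: [0.4558, 0.3545, 0.0288]
eef_rot: [-3.137, 0.004, 1.485]
force: [-0.7, -0.4, 0.4]
grip_width: 0.0943
grip_force: 0.0
```

>>> send_rows --motion '[[[0.12, 0.05, 0], [0, 0, 0], 1], [[0, 0, 0], [0, 0, 0], 1], [[0, 0, 0], [0, 0, 0], -1], [[0, 0, 0], [0, 0, 0], -1], [[0, 0, 0], [0, 0, 0], -1], [[0, 0, 0], [0, 0, 0], -1], [[0, 0, 0], [0, 0, 0], -1], [[0, 0, 0], [0, 0, 0], -1], [[0, 0, -0.8], [0, 0, 0], -1], [[0, 0, -1], [0, 0, 0], -1], [[0, 0, 0], [0, 0, 0], -1]]'

```text
time_s: 16.85
ee_pos: [0.4602, 0.3607, 0.0896]
eef_rot: [3.137, -0.004, 1.485]
force: [-0.4, 0.9, -0.7]
grip_width: 0.058
grip_force: 20.0
```

```bash
python3 - <<'E'
from plan import *
o=get_obs();p=o['ee_pos'];print(p,o['eef_rot'],o['force'],o['grip_width'],o['grip_force'],(p-O)@X,(p-O)@Y)
show([(lane(0.003,.26,p[2]),1.486,-1,None)])
for n in('top','scene'):
    P=cloud(shot(n));x,y,z=P[...,0],P[...,1],P[...,2]
    m=(z>.06)&(z<.078)&(x>.57)&(x<.69)&(y>-.2)&(y<.03);q=P[m]-O
    a,b=q@X,q@Y;print(n,len(q),'x',a.min(),a.max(),'y',b.min(),b.max())
E
```

```text
[0.46020701 0.36067444 0.08960606] [ 3.13737058 -0.00352676  1.48542012] [-0.40937795  0.9263876  -0.74013534] 0.057993551514344384 19.999713599681854 -0.20409931729506844 0.5131996961082761
12
[[[-0.7,0.58,0],[0,0,0],-1],[[-0.7,0.58,0],[0,0,0],-1],[[-0.7,0.57,0],[0,0,0],-1],[[-0.7,0.58,0],[0,0,0],-1],[[-0.7,0.57,0],[0,0,0],-1],[[-0.71,0.58,0],[0.01,0,0],-1],[[-0.7,0.57,0],[0,0,0],-1],[[-0.71,0.58,0],[0.01,-0.01,0],-1],[[-0.7,0.57,0],[0,0,0],-1],[[-0.71,0.58,0],[0.01,-0.01,0],-1],[[-0.7,0.57,0],[0,0,0],-1],[[-0.71,0.58,0],[0.01,-0.01,0],-1]]
top 502 x -0.03356878242454667 0.02537211119792772 y 0.03069849287195721 0.14719568075936185
scene 508 x -0.02572592300557078 0.03137633816685503 y 0.03036737135746508 0.14887716991233077
```

>>> send_rows --motion '[[[-0.7, 0.58, 0], [0, 0, 0], -1], [[-0.7, 0.58, 0], [0, 0, 0], -1], [[-0.7, 0.57, 0], [0, 0, 0], -1], [[-0.7, 0.58, 0], [0, 0, 0], -1], [[-0.7, 0.57, 0], [0, 0, 0], -1], [[-0.71, 0.58, 0], [0, 0, 0], -1], [[-0.7, 0.57, 0], [0, 0, 0], -1], [[-0.71, 0.58, 0], [0, 0, 0], -1], [[-0.7, 0.57, 0], [0, 0, 0], -1], [[-0.71, 0.58, 0], [0, 0, 0], -1], [[-0.7, 0.57, 0], [0, 0, 0], -1], [[-0.71, 0.58, 0], [0, 0, 0], -1]]'

```text
time_s: 18.15
ee_pos: [0.6436, 0.0887, 0.0841]
eef_rot: [-3.139, 0.0, 1.485]
force: [0.0, 0.4, -1.7]
grip_width: 0.0579
grip_force: 20.0
```

>>> send_rows --motion '[[[0, 0, 0.6], [0, 0, 0], -1], [[0, 0, 0.6], [0, 0, 0], -1], [[0, 0, 0.5], [0, 0, 0], -1], [[0, 0, 0], [0, 0, 0], -1]]'

```text
time_s: 18.55
ee_pos: [0.6426, 0.0897, 0.0322]
eef_rot: [-3.138, 0.001, 1.486]
force: [0.2, 0.2, -1.5]
grip_width: 0.0575
grip_force: 20.0
```

```bash
python3 - <<'E'
from plan import *
o=get_obs();p=o['ee_pos'];print(p,o['eef_rot'],o['force'],o['grip_width'],o['grip_force'],(p-O)@X,(p-O)@Y)
show([(lane(0.002,.126,.033),1.486,-1,11)])
E
```

```text
[0.64263755 0.08969533 0.03222925] [-3.13793322e+00  6.55891475e-04  1.48550107e+00] [ 0.218851    0.24468214 -1.50668315] 0.05749258293154922 19.994669258594513 0.0006780870009207876 0.25868683790866887
11
[[[-0.4,0,0],[0,0,0],-1],[[-0.4,0,0],[0,0,0],-1],[[-0.4,0.01,0],[0,0,0],-1],[[-0.4,0,0],[0,0,0],-1],[[-0.4,0.01,0],[0,0,0],-1],[[-0.4,0,0],[-0.01,0,0],-1],[[-0.4,0.01,0],[0,0,0],-1],[[-0.41,0,-0.01],[-0.01,0,0],-1],[[-0.4,0.01,0],[0,0,0],-1],[[-0.41,0,-0.01],[-0.01,0,0],-1],[[-0.4,0.01,0],[0,0.01,0],-1]]
```

>>> send_rows --motion '[[[-0.4, 0.01, -0.03], [0, 0, 0], -1], [[-0.4, 0.01, 0], [0, 0, 0], -1], [[-0.4, 0.01, 0], [0, 0, 0], -1], [[-0.4, 0.01, 0], [0, 0, 0], -1], [[-0.4, 0.01, 0], [0, 0, 0], -1], [[-0.4, 0, 0], [0, 0, 0], -1], [[-0.4, 0, 0], [0, 0, 0], -1], [[-0.4, 0, 0], [0, 0, 0], -1], [[-0.4, 0, 0], [0, 0, 0], -1], [[-0.4, 0, 0], [0, 0, 0], -1], [[-0.4, 0, 0], [0, 0, 0], -1], [[0, 0, 0], [0, 0, 0], -1]]'

```text
time_s: 19.75
ee_pos: [0.6339, -0.0437, 0.0359]
eef_rot: [-3.142, 0.001, 1.484]
force: [0.5, -0.3, -2.0]
grip_width: 0.0578
grip_force: 20.0
```

>>> send_rows --motion '[[[-0.1, 0, 0], [0, 0, 0], -1], [[-0.1, 0, 0], [0, 0, 0], -1], [[0, 0, 0], [0, 0, 0], -1]]'

```text
time_s: 20.05
ee_pos: [0.6335, -0.0479, 0.0359]
eef_rot: [-3.141, 0.0, 1.486]
force: [-0.8, -0.1, -1.5]
grip_width: 0.0578
grip_force: 20.0
```

```bash
python3 - <<'E'
from plan import *
o=get_obs();p=o['ee_pos'];print(p,o['eef_rot'],o['force'],o['grip_width'],(p-O)@X,(p-O)@Y)
for n in('top','scene'):
    P=cloud(shot(n));x,y,z=P[...,0],P[...,1],P[...,2]
    m=(z>.06)&(z<.078)&(x>.57)&(x<.69)&(y>-.22)&(y<.03);q=P[m]-O
    a,b=q@X,q@Y;print(n,len(q),'x',a.min(),a.max(),'y',b.min(),b.max())
E
```

```text
[ 0.63348403 -0.04792757  0.03589395] [-3.14147310e+00  1.35170855e-04  1.48560890e+00] [-0.8107903  -0.12632009 -1.4575625 ] 0.057803558198269156 0.00324147525035549 0.12078369503765735
top 103 x -0.034514550346667644 0.020536329852301395 y -0.01041182199614778 0.06737861371353927
scene 326 x -0.01989749463333379 0.04565681927273007 y 0.019561596380866898 0.13381379681962743
```

>>> send_rows --motion '[[[-0.06, 0, 0], [0, 0, 0], -1], [[-0.05, 0, 0], [0, 0, 0], -1], [[0, 0, 0], [0, 0, 0], -1]]'

```text
time_s: 20.45
ee_pos: [0.6332, -0.0512, 0.0359]
eef_rot: [3.142, -0.0, 1.485]
force: [0.6, 1.9, -2.0]
grip_width: 0.0582
grip_force: 20.0
```

>>> send_rows --motion '[[[-0.05, 0, 0], [0, 0, 0], -1], [[0, 0, 0], [0, 0, 0], -1]]'

```text
time_s: 20.65
ee_pos: [0.6331, -0.0528, 0.0359]
eef_rot: [-3.142, -0.0, 1.485]
force: [0.4, 1.6, -2.6]
grip_width: 0.0577
grip_force: 20.0
```

>>> send_rows --motion '[[[-0.05, 0, 0], [0, 0, 0], -1], [[0, 0, 0], [0, 0, 0], -1]]'

```text
time_s: 20.85
ee_pos: [0.6331, -0.0536, 0.036]
eef_rot: [3.141, -0.001, 1.485]
force: [0.5, 6.2, -1.3]
grip_width: 0.0576
grip_force: 20.0
```

>>> send_rows --motion '[[[-0.05, 0, 0], [0, 0, 0], -1], [[0, 0, 0], [0, 0, 0], -1]]'

```text
time_s: 21.05
ee_pos: [0.6332, -0.0538, 0.0363]
eef_rot: [3.141, -0.003, 1.486]
force: [2.5, 15.3, -0.6]
grip_width: 0.0575
grip_force: 20.0
```

>>> send_rows --motion '[[[0.05, 0, 0.1], [0, 0, 0], -1], [[0, 0, 0.1], [0, 0, 0], -1], [[0, 0, 0], [0, 0, 0], -1], [[0, 0, 0], [0, 0, 0], 1], [[0, 0, 0], [0, 0, 0], 1], [[0, 0, 0], [0, 0, 0], 1], [[0, 0, 0], [0, 0, 0], 1], [[0.2, 0, -0.6], [0, 0, 0], 1], [[0.5, 0, -1], [0, 0, 0], 1], [[0.9, 0, -0.9], [0, 0, 0], 1], [[1, 0, -0.9], [0, 0, 0], 1], [[1, 0, -0.9], [0, 0, 0], 1]]'

```text
time_s: 22.25
ee_pos: [0.6421, 0.0543, 0.1602]
eef_rot: [3.142, 0.0, 1.485]
force: [-0.7, -0.3, 0.5]
grip_width: 0.0944
grip_force: 0.0
```

>>> send_rows --motion '[[[1, 0, -0.9], [0, 0, 0], 1], [[1, 0, -0.9], [0, 0, 0], 1], [[0.8, 0, -0.9], [0, 0, 0], 1], [[0, 0, 0], [0, 0, 0], 1]]'

```text
time_s: 22.65
ee_pos: [0.6502, 0.1399, 0.244]
eef_rot: [3.136, -0.002, 1.488]
force: [0.9, 0.1, 0.5]
grip_width: 0.0942
grip_force: 0.0
```

```bash
python3 - <<'E'
from plan import *
o=get_obs();p=o['ee_pos'];print(p,o['eef_rot'],o['force'],o['grip_width'],(p-O)@X,(p-O)@Y)
I=[]
for n,w in(('top',(150,260,250,400)),('scene',(200,310,180,330))):
    c=shot(n);P=cloud(c);x,y,z=P[...,0],P[...,1],P[...,2]
    m=(z>.06)&(z<.078)&(x>.57)&(x<.69)&(y>-.22)&(y<.03);q=P[m]-O
    a,b=q@X,q@Y;print(n,len(q),'x',a.min(),a.max(),'y',b.min(),b.max())
    for lo,hi in((.03,.087),(.088,.15)):
        s=(b>lo)&(b<hi)
        if s.sum()>20:print('  ',s.sum(),np.round([a[s].min(),a[s].max(),b[s].min(),b[s].max()],4))
    I.append(cv2.resize(c['pixels'][w[0]:w[1],w[2]:w[3],::-1],(400,293),interpolation=2))
cv2.imwrite('pics/c3.png',np.hstack(I))
E
```

```text
[0.65017779 0.13993673 0.24395765] [ 3.13573498e+00 -1.62493367e-03  1.48822528e+00] [0.93851148 0.14307697 0.54395723] 0.09416902086843508 0.003925726398198131 0.3093869988449749
top 584 x -0.033845512776780086 0.028424641980686467 y -0.016006755674616593 0.1433161156026153
   250 [-0.0241  0.0284  0.0319  0.0839]
   247 [-0.028   0.0276  0.0919  0.1433]
scene 545 x -0.019594346073358592 0.034861449771302316 y 0.01973021840723481 0.14332118817846976
   257 [-0.0169  0.0349  0.0301  0.085 ]
   260 [-0.0196  0.0334  0.0881  0.1433]
```

View pics/c3.png

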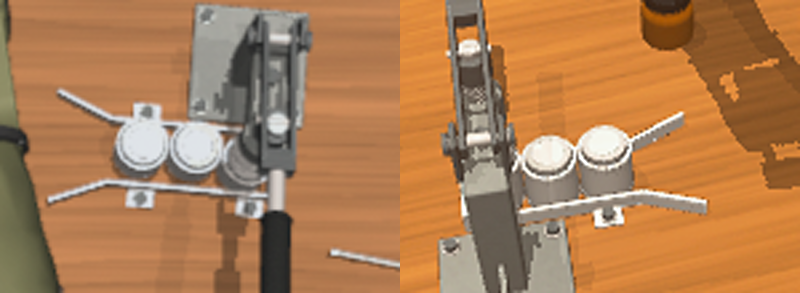

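The crop shows the three tins closed up in the lane, upright, with the first one under the ram. Next is the lever.

```bash
python3 - <<'E'
from plan import *
show([(lane(.03,.29,.345),1.486,1,4),(lane(-.1405,.0,.36),-.085,1,14),(lane(-.1405,0,.245),-.085,1,6)])
E
```

```text
24
[[[-0.14,0.22,-0.88],[0,0,0],1],[[-0.14,0.22,-0.88],[0,0,0],1],[[-0.14,0.23,-0.88],[0,0,0],1],[[-0.13,0.22,-0.87],[0,0,0],1],[[-0.69,-0.41,-0.04],[0,0,0.94],1],[[-0.73,-0.33,-0.04],[0,0,0.93],1],[[-0.76,-0.24,-0.04],[0,0,0.94],1],[[-0.79,-0.15,-0.03],[0,0,0.93],1],[[-0.8,-0.07,-0.04],[0,0,0.94],1],[[-0.8,0.02,-0.03],[0,0,0.93],1],[[-0.79,0.11,-0.04],[0,0,0.94],1],[[-0.77,0.2,-0.03],[0,0,0.93],1]]
[[[-0.75,0.29,-0.04],[0,0,0.94],1],[[-0.71,0.37,-0.03],[0,0,0.93],1],[[-0.67,0.45,-0.04],[0,0,0.94],1],[[-0.61,0.52,-0.03],[0,0,0.93],1],[[-0.55,0.58,-0.04],[0,0,0.94],1],[[-0.47,0.64,-0.03],[0,0,0.93],1],[[0,0,0.64],[0,0,0],1],[[0,0,0.64],[0,0,0],1],[[0,0,0.64],[0,0,0],1],[[0,0,0.64],[0,0,0],1],[[0,0,0.64],[0,0,0],1],[[0,0,0.63],[0,0,0],1]]
```

>>> send_rows --motion '[[[-0.14, 0.22, -0.88], [0, 0, 0], 1], [[-0.14, 0.22, -0.88], [0, 0, 0], 1], [[-0.14, 0.23, -0.88], [0, 0, 0], 1], [[-0.13, 0.22, -0.87], [0, 0, 0], 1], [[-0.69, -0.41, -0.04], [0, 0, 0.94], 1], [[-0.73, -0.33, -0.04], [0, 0, 0.93], 1], [[-0.76, -0.24, -0.04], [0, 0, 0.94], 1], [[-0.79, -0.15, -0.03], [0, 0, 0.93], 1], [[-0.8, -0.07, -0.04], [0, 0, 0.94], 1], [[-0.8, 0.02, -0.03], [0, 0, 0.93], 1], [[-0.79, 0.11, -0.04], [0, 0, 0.94], 1], [[-0.77, 0.2, -0.03], [0, 0, 0.93], 1]]'

```text
time_s: 23.95
ee_pos: [0.5621, -0.0399, 0.3524]
eef_rot: [-3.14, 0.002, 0.582]
force: [-0.4, -0.0, 0.0]
grip_width: 0.0943
grip_force: 0.0
```

>>> send_rows --motion '[[[-0.75, 0.29, -0.04], [0, 0, 0.94], 1], [[-0.71, 0.37, -0.03], [0, 0, 0.93], 1], [[-0.67, 0.45, -0.04], [0, 0, 0.94], 1], [[-0.61, 0.52, -0.03], [0, 0, 0.93], 1], [[-0.55, 0.58, -0.04], [0, 0, 0.94], 1], [[-0.47, 0.64, -0.03], [0, 0, 0.93], 1], [[0, 0, 0], [0, 0, 0], 1], [[0, 0, 0], [0, 0, 0], 1]]'

```text
time_s: 24.75
ee_pos: [0.4796, -0.1564, 0.3593]
eef_rot: [-3.141, 0.001, -0.085]
force: [0.3, 0.1, 0.7]
grip_width: 0.0942
grip_force: 0.0
```

```bash
python3 - <<'E'
from plan import *
o=get_obs();p=o['ee_pos'];print(p,o['eef_rot'],o['time_s'],o['grip_width'],(p-O)@X,(p-O)@Y)
show([(lane(-.1405,0,.245),-.085,1,5)])
for n in('top','scene'):
    c=shot(n);P=cloud(c);x,y,z=P[...,0],P[...,1],P[...,2];im=c['pixels'].max(2)
    if n=='scene': q=P[(im<75)&(z>.24)&(z<.3)&(x>.4)&(x<.53)&(y>-.2)&(y<-.1)];print(len(q),q.mean(0),(q-O).mean(0)@Y) 
E
```

```text
[ 0.47963696 -0.15640085  0.35932539] [-3.14110370e+00  1.32563058e-03 -8.51220033e-02] 24.75 0.09416795253292326 -0.14084102635645737 -0.00035921897310712967
5
[[[0,0,0.76],[0,0,0],1],[[0,0,0.76],[0,0,0],1],[[0.01,0,0.76],[0,0,0],1],[[0,-0.01,0.77],[0,0.01,0],1],[[0.01,0,0.76],[0,0,0],1]]
318 [ 0.48264066 -0.15627641  0.27588735] 1.9774632527239727e-05
```

>>> send_rows --motion '[[[0, 0, 0.76], [0, 0, 0], 1], [[0, 0, 0.76], [0, 0, 0], 1], [[0, 0, 0.76], [0, 0, 0], 1], [[0, 0, 0.76], [0, 0, 0], 1], [[0, 0, 0.76], [0, 0, 0], 1], [[0, 0, 0], [0, 0, 0], 1]]'

```text
time_s: 25.45
ee_pos: [0.4793, -0.1548, 0.2434]
eef_rot: [-3.14, 0.005, -0.083]
force: [0.4, -0.4, 1.4]
grip_width: 0.0936
grip_force: 0.0
```

>>> send_rows --motion '[[[0, 0, 0], [0, 0, 0], -1], [[0, 0, 0], [0, 0, 0], -1], [[0, 0, 0], [0, 0, 0], -1], [[0, 0, 0], [0, 0, 0], -1], [[0, 0, 0], [0, 0, 0], -1], [[0, 0, 0], [0, 0, 0], -1], [[0, 0, 0], [0, 0, 0], -1], [[0, 0, 0], [0, 0, 0], -1], [[0, 0, 0], [0, 0, 0], -1]]' --squeeze 50

```text
time_s: 26.35
ee_pos: [0.4799, -0.1568, 0.2462]
eef_rot: [3.139, -0.0, -0.086]
force: [-0.5, -0.4, -1.2]
grip_width: 0.0267
grip_force: 50.0
```

```bash
python3 - <<'E'
from plan import *
o=get_obs();p=o['ee_pos'];print(p,o['eef_rot'],o['time_s'],o['grip_width'],o['grip_force'],o['force'],o['moment'],(p-O)@X,(p-O)@Y)
g=lambda f:np.array([90-240*np.cos(.25-f),205+240*np.sin(.25-f)])
a=g(0)
for f in np.linspace(0,.333,10)[1:]: b=g(f);print(f.round(3),((b-a)/30).round(2));a=b
E
```

```text
[ 0.47989862 -0.15684741  0.2462442 ] [ 3.13925562e+00 -3.34818001e-05 -8.57209497e-02] 26.35 0.026716025960006235 50.01518368721008 [-0.52372415 -0.36480595 -1.19633022] [ 0.20806278 -0.01735086  0.10003523] -0.1405423934193376 -0.000781960791661596
0.037 [-0.07 -0.29]
0.074 [-0.06 -0.29]
0.111 [-0.05 -0.29]
0.148 [-0.04 -0.29]
0.185 [-0.02 -0.29]
0.222 [-0.01 -0.3 ]
0.259 [-0.  -0.3]
0.296 [ 0.01 -0.3 ]
0.333 [ 0.02 -0.3 ]
```

>>> send_rows --motion '[[[-0.07, 0, 0.29], [0, 0, 0], -1], [[-0.06, 0, 0.29], [0, 0, 0], -1], [[-0.05, 0, 0.29], [0, 0, 0], -1], [[-0.04, 0, 0.29], [0, 0, 0], -1], [[-0.02, 0, 0.29], [0, 0, 0], -1], [[0, 0, 0], [0, 0, 0], -1]]'

```text
time_s: 26.95
ee_pos: [0.4728, -0.1562, 0.2027]
eef_rot: [3.14, -0.001, -0.086]
force: [-2.9, -6.3, 6.8]
grip_width: 0.0272
grip_force: 50.0
```

>>> send_rows --motion '[[[-0.01, 0, 0.3], [0, 0, 0], -1], [[0, 0, 0.3], [0, 0, 0], -1], [[0.01, 0, 0.3], [0, 0, 0], -1], [[0, 0, 0], [0, 0, 0], -1]]'

```text
time_s: 27.35
ee_pos: [0.4732, -0.1563, 0.1766]
eef_rot: [3.139, -0.002, -0.086]
force: [-6.7, -4.9, 14.9]
grip_width: 0.027
grip_force: 50.0
```

>>> send_rows --motion '[[[0.01, 0, 0.2], [0, 0, 0], -1], [[0.01, 0, 0.15], [0, 0, 0], -1], [[0, 0, 0], [0, 0, 0], -1], [[0, 0, 0], [0, 0, 0], -1]]'

```text
time_s: 27.75
ee_pos: [0.474, -0.1564, 0.1673]
eef_rot: [3.139, -0.003, -0.086]
force: [-7.4, -4.0, 18.9]
grip_width: 0.0269
grip_force: 50.0
```

```bash
python3 - <<'E'
from plan import *
o=get_obs();p=o['ee_pos'];print(p,o['grip_width'],o['grip_force'],o['force'],o['moment'])
c=shot('scene');P=cloud(c);x,y,z=P[...,0],P[...,1],P[...,2];im=c['pixels'].max(2)
q=P[(im<75)&(z>.15)&(z<.22)&(x>.39)&(x<.46)&(y>-.19)&(y<-.11)];print(len(q),q.mean(0),q.max(0))
cv2.imwrite('pics/c4.png',cv2.resize(c['pixels'][130:310,150:330,::-1],(580,580),interpolation=2))
E
```

```text
[ 0.47398968 -0.15635468  0.16732351] 0.026889432203027374 50.009390115737915 [-7.38943317 -4.03749332 18.88391867] [-0.7307857   1.08474775  0.06013235]
67 [ 0.44052952 -0.15367126  0.19703895] [ 0.4595793  -0.14166227  0.20167301]
```

View pics/c4.png

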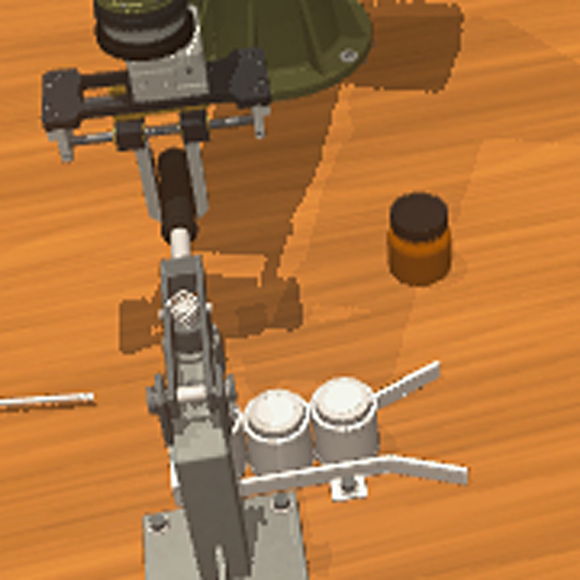

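The crop shows the lever near its bottom, with the grip pinched and the tins still upright. I press on until the stop shows in the force.

>>> send_rows --motion '[[[0, 0, 0.06], [0, 0, 0], -1], [[0, 0, 0.05], [0, 0, 0], -1], [[0, 0, 0], [0, 0, 0], -1]]'

```text
time_s: 28.1
ee_pos: [0.4743, -0.1564, 0.1652]
eef_rot: [3.139, -0.004, -0.086]
force: [-12.8, -1.1, 30.6]
grip_width: 0.0269
grip_force: 50.0
```

>>> send_rows --motion '[[[0, 0, 0.05], [0, 0, 0], -1], [[0, 0, 0], [0, 0, 0], -1], [[0, 0, 0], [0, 0, 0], -1]]'

```text
time_s: 28.4
ee_pos: [0.4749, -0.1564, 0.1647]
eef_rot: [3.138, -0.006, -0.085]
force: [-11.2, 0.4, 37.7]
grip_width: 0.0272
grip_force: 50.0
```

>>> send_rows --motion '[[[0, 0, 0], [0, 0, 0], -1], [[0, 0, 0], [0, 0, 0], -1], [[0, 0, 0], [0, 0, 0], -1], [[0, 0, 0], [0, 0, 0], -1], [[0, 0, 0], [0, 0, 0], -1], [[0, 0, 0], [0, 0, 0], -1], [[0, 0, 0], [0, 0, 0], -1], [[0, 0, 0], [0, 0, 0], -1], [[0, 0, 0], [0, 0, 0], -1], [[0, 0, 0], [0, 0, 0], -1], [[0, 0, 0], [0, 0, 0], -1], [[0, 0, 0], [0, 0, 0], -1]]'

```text
time_s: 29.6
ee_pos: [0.4749, -0.1565, 0.1647]
eef_rot: [3.138, -0.006, -0.085]
force: [-11.8, -0.6, 37.7]
grip_width: 0.027
grip_force: 50.0
```

>>> send_rows --motion '[[[0, 0, 0], [0, 0, 0], -1], [[0, 0, 0], [0, 0, 0], -1], [[0, 0, 0], [0, 0, 0], -1], [[0, 0, 0], [0, 0, 0], -1], [[0, 0, 0], [0, 0, 0], -1], [[0, 0, 0], [0, 0, 0], -1], [[0, 0, 0], [0, 0, 0], -1], [[0, 0, 0], [0, 0, 0], -1], [[0, 0, 0], [0, 0, 0], -1], [[0, 0, 0], [0, 0, 0], -1], [[0, 0, 0], [0, 0, 0], -1], [[0, 0, 0], [0, 0, 0], -1]]'

```text
time_s: 30.8
ee_pos: [0.4749, -0.1564, 0.1647]
eef_rot: [3.138, -0.006, -0.085]
force: [-11.3, 0.2, 38.5]
grip_width: 0.0273
grip_force: 50.0
```

>>> send_rows --motion '[[[0, 0, 0], [0, 0, 0], -1], [[0, 0, 0], [0, 0, 0], -1], [[0, 0, 0], [0, 0, 0], -1], [[0, 0, 0], [0, 0, 0], -1], [[0, 0, 0], [0, 0, 0], -1], [[0, 0, 0], [0, 0, 0], -1], [[0, 0, 0], [0, 0, 0], -1], [[0, 0, 0], [0, 0, 0], -1], [[0, 0, 0], [0, 0, 0], -1], [[0, 0, 0], [0, 0, 0], -1], [[0, 0, 0], [0, 0, 0], -1], [[0, 0, 0], [0, 0, 0], -1]]'

```text
time_s: 32.0
ee_pos: [0.4749, -0.1564, 0.1647]
eef_rot: [3.138, -0.006, -0.085]
force: [-11.4, -0.4, 39.1]
grip_width: 0.0268
grip_force: 50.0
```

```bash
python3 - <<'E'
from plan import *
from scipy.spatial import cKDTree
o=get_obs();print(o['time_s'],o['ee_pos'],o['force'])
c=shot('scene');P=cloud(c);x,y,z=P[...,0],P[...,1],P[...,2];im=c['pixels'].max(2)
q=P[(im<75)&(z>.15)&(z<.23)&(x>.38)&(x<.55)&(y>-.172)&(y<-.14)]
# lever slope from grip top surface
a=(q-O)@X;f=np.polyfit(a,q[:,2],1);print(len(q),a.min(),a.max(),'slope',f[0],'z at -.149',np.polyval(f,-.149))
E
```

```text
32.0 [ 0.47487435 -0.15644136  0.16471758] [-11.38443647  -0.41471419  39.11156187]
252 -0.1997808835869158 -0.09043289909838804 slope 0.05412447068172219 z at -.149 0.19724313414286576
```

```bash
python3 -c "
from station import *
print(hand_in())"
```

```text
the job is handed in; nothing more can be done
None
```

The three tins stand closed up in the lane, and the lever was held down on its stop for over three seconds and was still held when I handed the job in at about 32 s. `hand_in()` returned no verdict, and I inferred that the first lid is home from the lever position and push force, since it can't be seen under the ram.

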